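# Find the heavy side of a fan wheel on its balancing stand

### The arm

A 6-joint arm with a two-finger parallel gripper is mounted at the origin on a cart in front of the work surface, level with it; the furniture and walls round the work are solid. World frame = base frame: x ahead of the robot, y to its left, z up, the work surface at z = 0. Lengths are in m, angles in rad, forces in N, time in s.
With the tool pointing down it reaches from about 0.3 to 0.875 m from the base axis. Payload 6.4 kg.
Tool frame: the origin (TCP) lies midway between the tips of the shut fingers; the grasp point (between the pads) lies 19 mm behind it; z points along the fingers, y is the line along which they close (so a half turn about z gives the same grasp; the last joint's range is limited). The gripper opens to 85 mm and grips with 20 to 120 N. Pads are 22 mm wide; open, the fingers measure 114 mm over their backs; the gripper's body (76 mm by 85 mm) begins 54 mm behind the grasp point. The pads swing forward as they close: fully open they stand 13 mm farther back than shut.
Start: joints at [-1.477, 0.181, 1.607, -0, 1.354, -0.206], TCP at [0.17, -0.549, 0.231] pointing down, gripper open.
Joint ranges: [-2.99, 2.99], [-0.89, 2.07], [0.3, 2.58], [-1.14, 4.28], [0, 2.63], [-3.12, 3.12]. Speed limits (rad/s): [2.57, 2.57, 3.01, 3.14, 3.14, 3.14].

### API

Orientations are given as a unit quaternion [w, x, y, z].
In Python, from bench import ctrl gives the robot as it stands.
- The arm moves only by the tool drive_tool, never from a script. Its argument "plan" is a list that holds one entry, the list of rows, each a list of 4 numbers: the shift along the tool's x, y, z scaled (see below), then the turn about the tool's z scaled (see below). In form: [[[x, y, z, roll], ...]]. A call has 1 to 12 rows; each row is the pose to reach, as a shift and turn from the pose commanded when the call began, along the tool's axes at that moment, turning the shorter way round; what a row does not reach only later rows make up. The controller multiplies each number of a shift by 400 mm and each number of a turn by 180 degrees. A row lasts 1/12 s, in which the tool goes at most 41.7 mm and 7.16 degrees, less where a joint would pass 70% of its speed; a pose out of reach is approached as far as the arm can. A call with a number of a shift or a turn outside -1 to 1 is refused whole. A call with a gripper value outside its range is refused whole. "jaw" is the closure, from 0 (fully open) to 1 (shut), set as the call begins (left out, the last holds). The fingers move at their own pace and stop on an object; the grip force is fixed at half the most. Time passes only in rows, so rows that repeat a pose let the fingers close. It gives the time, the measured TCP pose, the force, the opening and the grip force at its end, in the units of the state.
- ctrl.get_obs(): the state, without advancing time (a new reading comes with each control period).
- ctrl.camera(name): name is "scene" or "side" or "wrist"; returns (picture, depth): 400x640x3 uint8, red, green, blue; 400x640 float32, m along the optical axis (not along the pixel's ray), 0 where there is no reading.
- ctrl.camera_info(name): a dict with "camera_matrix" (3x3 intrinsics, pixels), "R" (3x3) and "t" (3): a world point X has camera coordinates R X + t; the wrist camera has in their place "T_tool_cam" (4x4, takes a point from camera to tool coordinates, whose origin is the TCP and whose axes are the flange's). Camera axes: x right, y down, z forward; pixel columns grow to the right and rows downward; lengths in m; the calibration is good to about 2 mm. A picture is of the moment at which its call begins: read the wrist's pose just before it. camera_info takes no time and is no camera call.
- ctrl.hand_in(): hands the job in; it is judged then, once.
The state is a dict: "time_s": time; "q": joint angles; "dq": joint speeds; "joint_efforts": joint torques, N m; "eef_pos": TCP position; "eef_rot": TCP orientation; "wrist_force": force on the tool from outside, world axes, zero at the start; "torque": the same for the moment, N m; "opening": opening from 0.0 (shut) to 1.0 (fully open); "grasp_force": force on a finger pad.
Only numpy, scipy, OpenCV 4.12 (cv2) and the standard library are available. Lean on these libraries where they do the work, as an engineer would, in place of code of your own. Each camera call takes 0.05 s, during which the arm holds its last target. There are 200 camera calls.

### The job

The balancing stand has been knocked onto its back: set it upright again with its whole foot flat on a clear spot of the bench, and let go of it. Then spin the fan wheel by hand, let it run free and come to rest to find its heavy side, and take hold of the wheel so that it stays still, heavy side straight down, ready for me to fix a balance weight to the light side. Finish while still holding the wheel like that, with the stand upright on the bench, and leave the other things on the bench alone.

Things in the scene. Friction and masses are not known exactly. Their poses are not given: they have to be found in the camera images.
- balance_stand: Loose balancing stand, 0.76 kg. Origin under the foot; z up when standing, x from wheel to bearing plate (wheel faces -x). Dark foot plate x -80..52, y -55..55, z 0..8 mm; upright aluminium plate x 40..52, y -50..50, to z 125. Starts lying flat on its back (x straight down, z level, wheel facing up); to be turned 90 degrees about its y.
- handle_bar (a point): Middle of the straight top of the black bow handle: round bar, 12 mm thick, along the stand's y, straight over 52 mm; stand's frame x 38, y 0, z 182 mm; 51 mm free between it and the plate. Lying: 14 mm above the bench; 72 mm from it towards the foot the wheel overhangs, 72 to 96 mm above the bench. The bar may turn in the fingers.
- axle (a point): Centre of the fan wheel, axes as the stand's; stand's frame x -32, y 0, z 70 mm. Dark plastic wheel, 80 mm dia, 24 mm wide along x (x -44 to -20), with flat outer faces: the rim can be pinched across the width anywhere. Behind it 30 mm are free to the bearing housing (32 mm dia about the axle) and 60 mm to the plate.
- fan_wheel (a joint): Wheel angle (rad, endless), right hand about the stand's x; 0: paint mark at the top. Turns easily with a little drag. One side is heavier (about 50 g at 30 mm), hidden, different each time. On the standing stand the free wheel swings and stops within about 2 s, heavy side down give or take up to 15 degrees (the bearing sticks a little; it can also stick with it near the top).
- paint_mark (a point): White paint mark on the front ring of the wheel, 34 mm from the axle (at +z of the axle when joint fan_wheel is 0). It only lets one see the wheel turn; it does not show the heavy side.
- esd_stud: Fixed earthing stud of the bench, near its front edge at the right: metal, 18 mm dia, 10 mm high. The foot rocks if set on it. Clear bench for the stand: x 0.36 to 0.62, y -0.32 to -0.10 m from the robot; left of that (y above -0.05) soldering irons stand up to 0.23 m high, and behind it, from x 0.68, y above -0.12, equipment up to 0.4 m.
- flat_pliers: flat-nosed pliers with blue handles, 40x133x10, at the left front (mm); a bystander; origin under its middle
- yellow_tin: round yellow tin, 43 dia x 22 (mm); a bystander; origin under its middle
- driver_blue: screwdriver with a blue handle, 138 long, at the right (mm); a bystander; origin under its middle
- capacitor_2: blue can capacitor, 22 dia x 26, upright (mm); a bystander; origin under its middle
- kapton_roll: roll of amber tape lying flat, 68 dia x 19 (mm); a bystander; origin under its middle
- marker: black and red marker pen lying down, 130 long, 14 thick (mm); a bystander; origin under its middle
- brush: black-handled brush lying down, 139 long (mm); a bystander; origin under its middle

How it is judged:
By the outcome, as a careful person would: the job done as asked, in the order asked, and still so for the second after the job is handed in, while the arm keeps its last pose, push and grip.
It also fails if it takes over 72 s, if anything falls off the work surface, if the arm or the gripper's body presses on something with over 40 N, if the wrist force passes 120 N, or if a joint passes its speed limit or range.

## Working session

There is one attempt and no reset: what is moved stays moved. The work goes in short steps, Python scripts to look and compute and a tool call to move; the robot and the scene stay as the last step left them, time stands still between calls to the robot, and variables do not carry over. Pictures are saved under pics/ and viewed, at most 12 in all, crops included, and the job is handed in when it is done.

Besides the shell and the picture viewer there is one more tool, called as name(argument=value, ...), one argument or row to a line, values as JSON. drive_tool: Moves the arm, as the interface text tells. Its arguments: {"type":"object","properties":{"plan":{"type":"array"},"jaw":{"type":"number"}},"required":["plan"]}

```bash
ls; mkdir -p pics
cat > h.py <<'E'
import numpy as np, cv2
from bench import ctrl
from scipy.spatial.transform import Rotation as Ro
def shot(n,f):
    im,d=ctrl.camera(n); cv2.imwrite('pics/%s.png'%f,im[:,:,::-1]); np.save('pics/%s.npy'%f,d); return im,d
def tool():
    o=ctrl.get_obs(); q=o['eef_rot']; return np.array(o['eef_pos']),Ro.from_quat([q[1],q[2],q[3],q[0]]).as_matrix()
def cloud(n,d,pose=None):
    i=ctrl.camera_info(n); K=np.array(i['camera_matrix']); v,u=np.mgrid[0:400,0:640]
    P=np.stack([(u-K[0,2])/K[0,0]*d,(v-K[1,2])/K[1,1]*d,d],-1)
    if n=='wrist':
        T=np.array(i['T_tool_cam']);p,R=pose; P=P@T[:3,:3].T+T[:3,3]; return P@R.T+p
    return (P-np.array(i['t']))@np.array(i['R'])
E
python3 - <<'E'
from h import *
print(ctrl.get_obs())
for n in('scene','side'):
    i=ctrl.camera_info(n);print(n,-np.array(i['R']).T@np.array(i['t']),np.array(i['R'])[2])
    im,d=shot(n,n+'0')
print(ctrl.camera_info('wrist'))
a=cv2.imread('pics/scene0.png');b=cv2.imread('pics/side0.png')
E
```

```text
pics
{'time_s': 0.0, 'q': array([-1.47728679e+00,  1.81526419e-01,  1.60799326e+00, -1.42845609e-05,
        1.35378264e+00, -2.06333969e-01]), 'dq': array([ 8.54664106e-04,  3.39813773e-05, -3.52580951e-04, -1.13982650e-03,
        1.14410006e-03,  1.31869260e-03]), 'joint_efforts': array([-1.05245326e-03, -4.44871938e+01, -3.51342452e+01, -4.19277285e-04,
        9.06705915e-03, -1.04724182e-05]), 'eef_pos': array([ 0.16978041, -0.54879824,  0.23039949]), 'eef_rot': array([-8.53868683e-04,  9.88782176e-01,  1.49362238e-01,  4.12352340e-05]), 'wrist_force': array([-0.45288137, -0.37534342, -0.02055141]), 'torque': array([-0.00393054,  0.02542694, -0.01939621]), 'grasp_force': 0.0, 'opening': 1.0020923946485258}
scene [-5.17329860e-05  7.50649119e-01  6.32745753e-01] [ 0.5036802  -0.69724004 -0.51006135]
side [0.57012119 0.86480144 1.01867259] [-0.0201424  -0.67991728 -0.73301212]
{'camera_matrix': array([[280.12981422,   0.        , 320.74342777],
       [  0.        , 280.12981422, 201.97905069],
       [  0.        ,   0.        ,   1.        ]]), 'T_tool_cam': array([[-2.45687918e-04, -9.57043462e-01, -2.89944392e-01,
         7.35637036e-02],
       [ 9.99999911e-01, -1.35713308e-04, -3.99401971e-04,
        -2.62073210e-04],
       [ 3.42895733e-04, -2.89944465e-01,  9.57043411e-01,
        -1.43042385e-01],
       [ 0.00000000e+00,  0.00000000e+00,  0.00000000e+00,
         1.00000000e+00]])}
```

View pics/scene0.png

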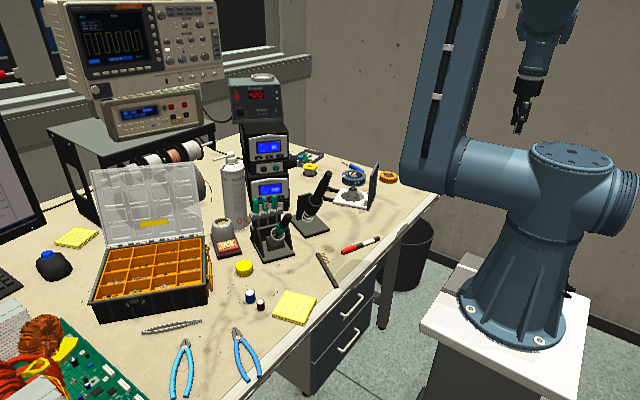

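View pics/side0.png

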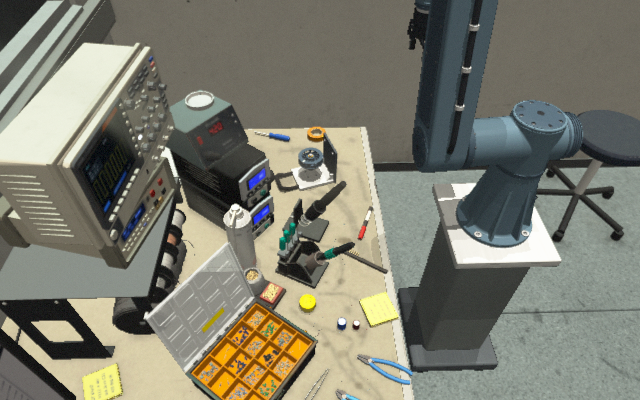

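The stand is lying with its foot plate towards the robot, wheel up, at scene (352,190) and side (310,160). The handle points away from the robot. Next I measure the points in the cloud.

Run:
```python
from h import *
a=cv2.imread('pics/scene0.png')[145:225,290:420];b=cv2.imread('pics/side0.png')[110:210,240:370]
a=cv2.resize(a,(780,480)[:2],interpolation=2)[:280+200];b=cv2.resize(b,(780,600),interpolation=2)
cv2.imwrite('pics/c1.png',b)
for n in('scene','side'):
    d=np.load('pics/%s0.npy'%n);C=cloud(n,d);np.save('pics/C%s.npy'%n,C)
    print(n, 'bench z', np.median(C[...,2][(abs(C[...,2])<.02)&(C[...,0]>.3)&(C[...,0]<.7)&(abs(C[...,1])<.4)]))
    m=(C[...,0]>.3)&(C[...,0]<.72)&(C[...,1]<-.08)&(C[...,1]>-.55)&(d>0)
    for lo,hi in((.006,.03),(.066,.104),(.104,.16)):
        P=C[m&(C[...,2]>lo)&(C[...,2]<hi)]
        print(lo,hi,len(P), P.min(0).round(3) if len(P) else '',P.max(0).round(3) if len(P) else '')
C=np.vstack([np.load('pics/C%s.npy'%n).reshape(-1,3) for n in('scene','side')])
# height map top view
s=2;H=np.zeros((300,280),np.float32) # x .3-.8, y
ix=((C[:,0]-.30)*500).astype(int);iy=((-.0-C[:,1])*500).astype(int)
k=(ix>=0)&(ix<300)&(iy>=0)&(iy<280)&(C[:,2]>-.02)&(C[:,2]<.2)
np.maximum.at(H,(299-ix[k],iy[k]),C[k,2]+.02)
img=cv2.applyColorMap((np.clip(H/.15,0,1)*255).astype(np.uint8),cv2.COLORMAP_JET)
cv2.imwrite('pics/top.png',cv2.resize(img,(560,600),interpolation=0))
```

```text
scene bench z 0.0006120692864114235
0.006 0.03 799 [ 0.469 -0.453  0.006] [ 0.715 -0.134  0.03 ]
0.066 0.104 411 [ 0.468 -0.272  0.066] [ 0.589 -0.159  0.104]
0.104 0.16 86 [ 0.468 -0.269  0.105] [ 0.504 -0.168  0.135]
side bench z -6.0272115763698345e-05
0.006 0.03 1142 [ 0.364 -0.451  0.006] [ 0.718 -0.094  0.03 ]
0.066 0.104 579 [ 0.472 -0.269  0.066] [ 0.592 -0.159  0.103]
0.104 0.16 149 [ 0.473 -0.273  0.104] [ 0.51  -0.164  0.136]
```

View pics/c1.png

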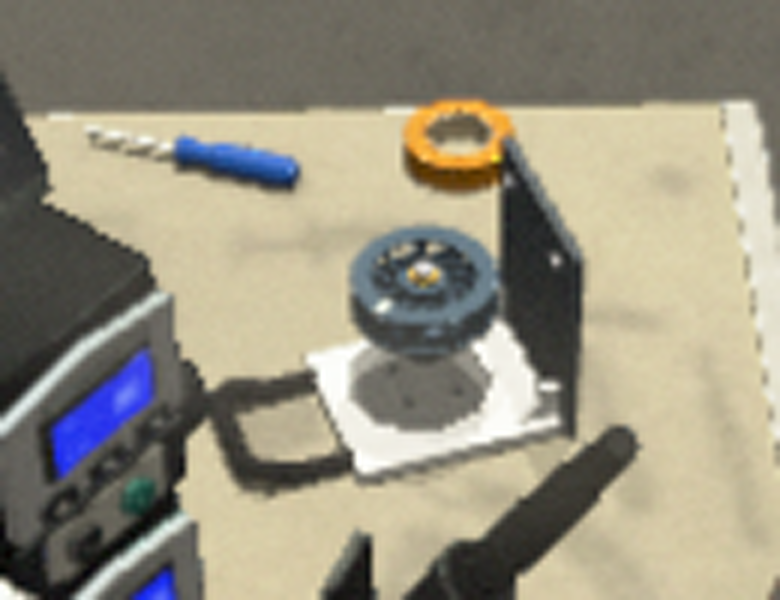

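View pics/top.png

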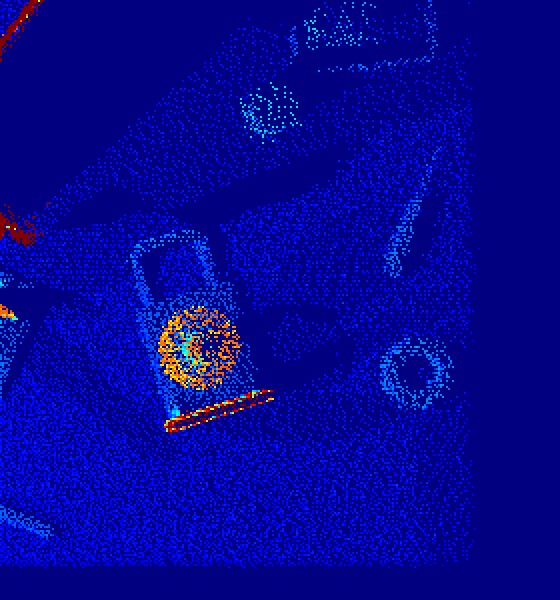

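Run:
```python
from h import *
from scipy.optimize import least_squares
C=np.vstack([np.load('pics/C%s.npy'%n).reshape(-1,3) for n in('scene','side')])
C=C[(C[:,0]>.3)&(C[:,0]<.75)&(C[:,1]<-.0)&(C[:,1]>-.55)]
# stand pose fit on wheel: outer cyl
W=C[(C[:,2]>.068)&(C[:,2]<.1)&(np.hypot(C[:,0]-.553,C[:,1]+.2)<.046)]
T=W[W[:,2]>.088]; r=np.hypot(T[:,0]-.553,T[:,1]+.2)
(cx,cy),R,=cv2.minEnclosingCircle(T[:,:2].astype(np.float32));print('wheel enc',cx,cy,R,T[:,2].max())
F=C[(C[:,2]>.104)&(C[:,2]<.14)&(C[:,0]<.52)]
vx,vy,x0,y0=cv2.fitLine(F[:,:2].astype(np.float32),cv2.DIST_HUBER,0,.01,.01).ravel();print('foot',vx,vy,x0,y0,np.degrees(np.arctan2(vy,vx)), len(F))
t=(F[:,:2]-[x0,y0])@[vx,vy];n=(F[:,:2]-[x0,y0])@[-vy,vx];print(np.percentile(t,[1,99]),np.percentile(n,[2,98]))
B=C[(C[:,2]>.01)&(C[:,2]<.03)&(C[:,0]>.6)&(C[:,0]<.69)&(C[:,1]>-.225)&(C[:,1]<-.12)]
print('handle',B.min(0),B.max(0),len(B))
rc=cv2.minAreaRect(B[:,:2].astype(np.float32));print(rc)
ps=np.radians
# blobs
H=np.zeros((450,550),np.uint8);m=(C[:,2]>.005)&(C[:,2]<.06)
H[((C[m,0]-.3)*1000).astype(int),((-C[m,1])*1000).astype(int)]=1
H=cv2.morphologyEx(H,cv2.MORPH_CLOSE,np.ones((9,9)))
k,L,S,c=cv2.connectedComponentsWithStats(H)
for s in S[1:]:
    if s[4]>50: print('x %.3f..%.3f y %.3f..%.3f'%(.3+s[1]/1e3,.3+(s[1]+s[3])/1e3,-s[0]/1e3,-(s[0]+s[2])/1e3),s[4])
```

```text
wheel enc 0.5520505905151367 -0.1994512975215912 0.04200460761785507 0.09972496250307718
foot 0.33537325 -0.9420853 0.48416236 -0.19693759 -70.40476 235
[-0.03199252  0.07554892] [-0.00905406  0.00477212]
handle [ 0.60058418 -0.22410439  0.01006158] [ 0.66968521 -0.12709732  0.02406373] 207
((0.6352221965789795, -0.17563486099243164), (0.0970950499176979, 0.06902502477169037), 89.83943176269531)
x 0.361..0.395 y 0.000..-0.053 707
x 0.467..0.670 y -0.127..-0.267 12505
x 0.490..0.565 y -0.375..-0.454 2841
x 0.507..0.590 y 0.000..-0.029 1026
x 0.612..0.628 y 0.000..-0.014 118
x 0.612..0.617 y -0.019..-0.034 60
x 0.622..0.736 y -0.384..-0.431 1221
x 0.664..0.680 y 0.000..-0.018 111
```

drive_tool(
  plan=[
    [[0.725,-0.28,0,0.25],[0.725,-0.28,0,0.25],[0.725,-0.28,0,0.25],[0.725,-0.28,0,0.25],[0.725,-0.28,0,0.25],[0.725,-0.28,0,0.25],[0.725,-0.28,0,0.25],[0.725,-0.28,0,0.25],[0.725,-0.28,0,0.25]],
  ],
  jaw=0.4,
)

```text
time_s: 0.85
eef_pos: [0.4178, -0.3521, 0.231]
eef_rot: [-0.001, 0.971, -0.238, 0.0]
wrist_force: [0.1, 1.5, -0.6]
opening: 0.6
grasp_force: 0.0
```

```bash
cat >> h.py <<'E'
def go(w,ang=None):
    """print tool-axis numbers to reach world TCP w with tool y line at world angle ang (deg)"""
    p,R=tool(); s=R.T@(np.array(w)-p)/.4
    a=np.degrees(np.arctan2(R[1,1],R[0,1])); o='pos %s toolx %s y-angle %.1f q6 %.2f | shift %s'%(p.round(4),R[:,0].round(3),a,ctrl.get_obs()['q'][5],s.round(4))
    if ang is not None: o+=' roll %.4f'%(-(((ang-a)+90)%180-90)/180)
    print(o)
E
python3 -c "
from h import *
go([.658,-.164,.22],18.5)
go([.60,-.20,.25],18.5)"
```

```text
pos [ 0.4178 -0.3521  0.231 ] toolx [ 0.887 -0.462  0.   ] y-angle -117.5 q6 1.13 | shift [ 0.3154 -0.6943  0.0294] roll 0.2444
pos [ 0.4178 -0.3521  0.231 ] toolx [ 0.887 -0.462  0.   ] y-angle -117.5 q6 1.13 | shift [ 0.2284 -0.5477 -0.046 ] roll 0.2444
```

drive_tool(
  plan=[
    [[0.315,-0.694,0.03,0.244],[0.315,-0.694,0.03,0.244],[0.315,-0.694,0.03,0.244],[0.315,-0.694,0.03,0.244],[0.315,-0.694,0.03,0.244],[0.315,-0.694,0.03,0.244],[0.315,-0.694,0.03,0.244],[0.315,-0.694,0.03,0.244],[0.315,-0.694,0.03,0.244],[0.315,-0.694,0.03,0.244],[0.315,-0.694,0.03,0.244]],
  ],
)

```text
time_s: 1.77
eef_pos: [0.6541, -0.1704, 0.2185]
eef_rot: [0.0, 0.81, -0.586, -0.001]
wrist_force: [0.2, 0.2, -0.4]
opening: 0.601
grasp_force: 0.0
```

Run:
```python
from h import *
go([.658,-.164,.22],18.5)
pose=tool();im,d=shot('wrist','w1');C=cloud('wrist',d,pose);np.save('pics/Cw1.npy',C)
P=C[(d>0)&(C[...,2]>.009)&(C[...,2]<.026)&(abs(C[...,0]-.65)<.04)&(abs(C[...,1]+.165)<.07)]
print(len(P),P.min(0),P.max(0))
e=np.array([np.cos(.323),np.sin(.323)]);s=P[:,:2]@e; f=np.array([-e[1],e[0]])
print('bar far edge',np.percentile(s,[90,95,98,99.5]),'exp',np.array([.658,-.164])@e)
B=P[s>np.percentile(s,99)-.012];print('bar',B.mean(0),np.percentile(B[:,:2]@f,[2,98]),cv2.fitLine(B[:,:2].astype(np.float32),cv2.DIST_HUBER,0,.01,.01).ravel())
```

```text
pos [ 0.6541 -0.1704  0.2185] toolx [ 0.314 -0.95  -0.001] y-angle -161.7 q6 2.39 | shift [-0.0122 -0.0143 -0.0037] roll -0.0012
1263 [ 0.61000786 -0.23374241  0.00902064] [ 0.67279113 -0.13156283  0.02228919]
bar far edge [0.57502846 0.57652628 0.57770849 0.57806274] exp 0.5719174340387994
bar [ 0.65899134 -0.1674498   0.01887338] [-0.40056718 -0.33392223] [ 0.31005824 -0.95071757  0.65899134 -0.1674498 ]
```

View pics/w1.png

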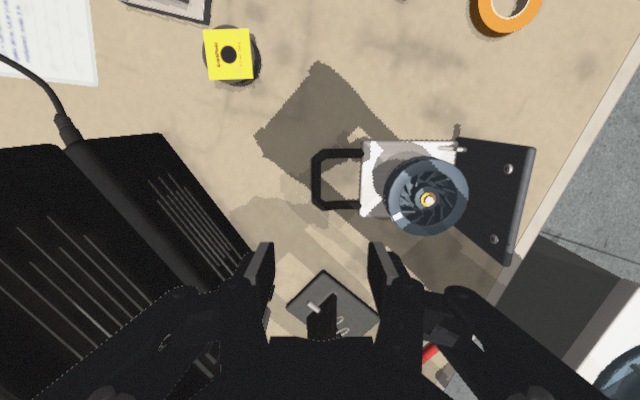

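The bar is at wrist (318,150–208), nearly vertical in the image, so the yaw is good. I check the clearance to the black equipment at the lower left before going down.

Run:
```python
from h import *
C=np.vstack([np.load('pics/C%s.npy'%n).reshape(-1,3) for n in('scene','side','w1')])
p,R=tool(); b=np.array([.6587,-.1668,0]); L=(C-b)@R
for z0,z1 in((.03,.06),(.06,.1),(.1,.2),(.2,.42)):
    m=(C[:,2]>z0)&(C[:,2]<z1)&(abs(L[:,0])<.09)&(abs(L[:,1])<.18)&(C[:,2]<.42)
    # exclude gripper itself
    q=(C-p)@R
    for nm,mm in(('far(-y)',m&(L[:,1]<-.0)),('near(+y)',m&(L[:,1]>0))):
        if z0>=.1: mm=mm&((np.arange(len(C))<512000)|(q[:,2]>.03))
        if mm.sum(): print(z0,nm,mm.sum(),'tool y nearest',np.percentile(abs(L[mm,1]),[0,2,10]),'x',np.percentile(L[mm,0],[1,99]))
go([.6587,-.1668,.05],18.1);go([.6587,-.1668,.003],18.1)
```

```text
0.03 far(-y) 1716 tool y nearest [0.09126886 0.09463481 0.1021263 ] x [-0.08838143  0.04672102]
0.03 near(+y) 1130 tool y nearest [0.09478152 0.10362273 0.16426037] x [-0.05570649  0.05273595]
0.06 far(-y) 3528 tool y nearest [0.09108842 0.0946403  0.10299817] x [-0.08802328  0.04689904]
0.06 near(+y) 8519 tool y nearest [0.07048581 0.07482132 0.08431425] x [-0.0526377   0.05042682]
0.1 far(-y) 13418 tool y nearest [0.09345535 0.10255806 0.11735062] x [-0.08004478  0.04438727]
0.1 near(+y) 3839 tool y nearest [0.10219647 0.16998522 0.17279602] x [-0.05467809  0.05235568]
0.2 far(-y) 1085 tool y nearest [0.09258145 0.10305524 0.1123144 ] x [-0.08975495  0.00715358]
pos [ 0.6539 -0.171   0.2188] toolx [ 0.313 -0.95  -0.   ] y-angle -161.8 q6 2.39 | shift [-0.006  -0.0151  0.422 ] roll 0.0007
pos [ 0.6539 -0.171   0.2188] toolx [ 0.313 -0.95  -0.   ] y-angle -161.8 q6 2.39 | shift [-0.0059 -0.0153  0.5395] roll 0.0007
```

drive_tool(
  plan=[
    [[-0.006,-0.015,0.1,0],[-0.006,-0.015,0.2,0],[-0.006,-0.015,0.3,0],[-0.006,-0.015,0.36,0],[-0.006,-0.015,0.42,0],[-0.006,-0.015,0.46,0],[-0.006,-0.015,0.5,0],[-0.006,-0.015,0.525,0],[-0.006,-0.015,0.535,0],[-0.006,-0.015,0.535,0]],
  ],
)

```text
time_s: 2.65
eef_pos: [0.6591, -0.1663, 0.0047]
eef_rot: [0.0, 0.81, -0.586, -0.001]
wrist_force: [-0.1, 0.6, -0.4]
opening: 0.605
grasp_force: 0.0
```

drive_tool(
  plan=[
    [[0,0,0,0],[0,0,0,0],[0,0,0,0],[0,0,0,0],[0,0,0,0],[0,0,0,0],[0,0,0,0],[0,0,0,0]],
  ],
  jaw=1,
)

```text
time_s: 3.32
eef_pos: [0.6603, -0.1663, 0.0069]
eef_rot: [0.0, 0.81, -0.586, 0.001]
wrist_force: [-3.2, -0.4, 5.3]
opening: 0.11
grasp_force: 58.6
```

Run:
```python
from h import *
go([.6587,-.1668,.003],18.1)
# arc plan in tool axes: tool -y = stand z dir (away); deltas/0.4
R0=np.hypot(182,14);a0=np.arctan2(14,182)
for t in range(0,91,10):
    a=a0+np.radians(t); print(t,'back %.4f up %.4f'%((R0*np.cos(a0)-R0*np.cos(a))/400,(R0*np.sin(a)-R0*np.sin(a0))/400))
```

```text
pos [ 0.6603 -0.1663  0.0069] toolx [ 0.313 -0.95   0.001] y-angle -161.7 q6 2.40 | shift [-0.      0.0042  0.0098] roll 0.0009
0 back 0.0000 up 0.0000
10 back 0.0130 up 0.0785
20 back 0.0394 up 0.1535
30 back 0.0785 up 0.2228
40 back 0.1289 up 0.2843
50 back 0.1893 up 0.3360
60 back 0.2578 up 0.3765
70 back 0.3323 up 0.4045
80 back 0.4105 up 0.4192
90 back 0.4900 up 0.4200
```

drive_tool(
  plan=[
    [[0,0.003,-0.02,0],[0,0.006,-0.04,0],[0,0.013,-0.078,0],[0,0.025,-0.117,0],[0,0.039,-0.153,0],[0,0.058,-0.19,0],[0,0.078,-0.223,0],[0,0.103,-0.255,0],[0,0.129,-0.284,0],[0,0.129,-0.284,0]],
  ],
)

```text
time_s: 4.15
eef_pos: [0.6114, -0.1828, 0.1226]
eef_rot: [-0.001, 0.81, -0.586, 0.002]
wrist_force: [3.3, 2.7, 0.7]
opening: 0.107
grasp_force: 59.6
```

Run:
```python
from h import *
print(ctrl.get_obs()['time_s'])
im,d=shot('side','s2');im2,_=shot('scene','sc2')
a=cv2.resize(im[90:215,230:380],(450,375),interpolation=2);b=cv2.resize(im2[125:225,290:420],(488,375),interpolation=2)
cv2.imwrite('pics/c2.png',np.hstack([a,b[:,:350]])[:,:,::-1])
```

```text
4.15
```

View pics/c2.png

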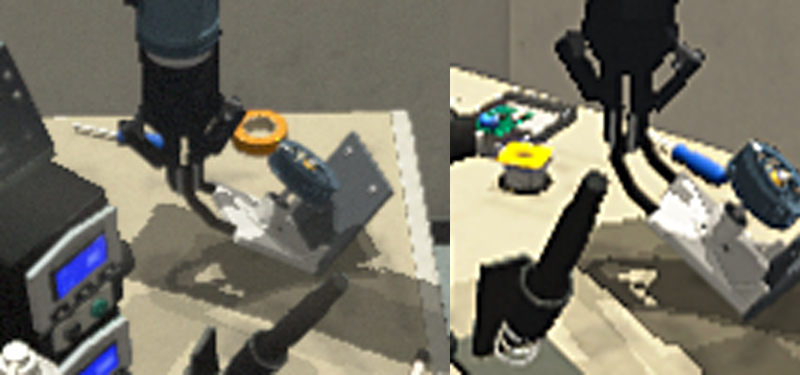

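drive_tool(
  plan=[
    [[0,0.029,-0.027,0],[0,0.06,-0.052,0],[0,0.094,-0.074,0],[0,0.129,-0.0925,0],[0,0.165,-0.108,0],[0,0.203,-0.1205,0],[0,0.242,-0.129,0],[0,0.282,-0.135,0],[0,0.282,-0.135,0]],
  ],
)

```text
time_s: 5.0
eef_pos: [0.5067, -0.2184, 0.1791]
eef_rot: [-0.002, 0.81, -0.586, 0.005]
wrist_force: [2.4, 7.8, 26.0]
opening: 0.104
grasp_force: 66.0
```

drive_tool(
  plan=[
    [[0,0,-0.03,0],[0,0,-0.06,0],[0,0,-0.075,0],[0,-0.04,-0.075,0],[0,-0.08,-0.075,0],[0,-0.12,-0.075,0],[0,-0.16,-0.075,0],[0,-0.18,-0.075,0],[0,-0.19,-0.075,0],[0,-0.19,-0.075,0]],
  ],
)

```text
time_s: 5.83
eef_pos: [0.5759, -0.193, 0.2018]
eef_rot: [0.0, 0.811, -0.586, -0.001]
wrist_force: [0.3, 0.9, -7.4]
opening: 0.095
grasp_force: 58.6
```

```bash
cat >> h.py <<'E'
def duo(n):
    im,d=shot('side','s'+n);im2,d2=shot('scene','sc'+n)
    a=cv2.resize(im[80:205,230:380],(450,375),interpolation=2);b=cv2.resize(im2[115:215,305:400],(356,375),interpolation=2)
    cv2.imwrite('pics/c%s.png'%n,np.hstack([a,b[:,:350]])[:,:,::-1])
    C=np.vstack([cloud('side',d).reshape(-1,3),cloud('scene',d2).reshape(-1,3)]);np.save('pics/C%s.npy'%n,C);return C
E
python3 - <<'E'
from h import *
C=duo('3')
E
```

```text
(no output)
```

View pics/c3.png

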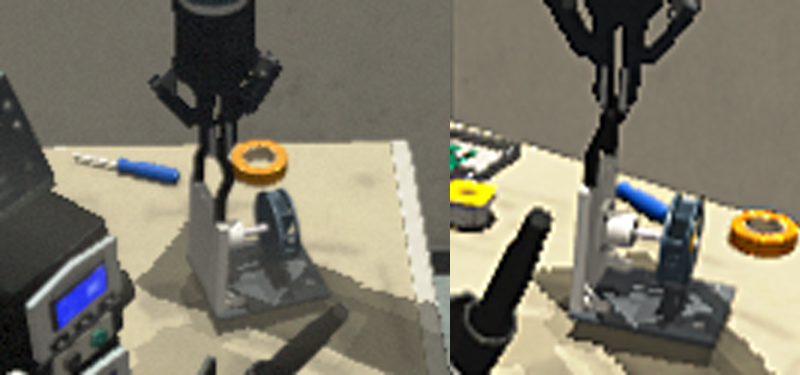

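drive_tool(
  plan=[
    [[0,0,0.015,0],[0,0,0.03,0],[0,0,0.045,0],[0,0,0.055,0],[0,0,0.06,0],[0,0,0.065,0],[0,0,0.07,0],[0,0,0.07,0]],
  ],
)

```text
time_s: 6.6
eef_pos: [0.5803, -0.1936, 0.1823]
eef_rot: [-0.002, 0.811, -0.586, 0.006]
wrist_force: [0.6, 9.0, 25.2]
opening: 0.095
grasp_force: 62.1
```

drive_tool(
  plan=[
    [[0,0,-0.015,0],[0,0,-0.015,0],[0,0,-0.015,0],[0,0,-0.015,0]],
  ],
)

```text
time_s: 6.93
eef_pos: [0.5784, -0.1935, 0.1832]
eef_rot: [-0.002, 0.81, -0.586, 0.003]
wrist_force: [5.8, 4.6, 6.7]
opening: 0.099
grasp_force: 60.3
```

drive_tool(
  plan=[
    [[0,0,0,0],[0,0,0,0],[0,0,0,0],[0,0,0,0],[0,0,-0.05,0],[0,0,-0.1,0],[0,0,-0.15,0],[0,0,-0.15,0]],
  ],
  jaw=0.5,
)

```text
time_s: 7.6
eef_pos: [0.5775, -0.1949, 0.2454]
eef_rot: [-0.0, 0.81, -0.586, 0.003]
wrist_force: [0.2, -0.8, 1.1]
opening: 0.5
grasp_force: 0.0
```

Run:
```python
from h import *
C=duo('4')
C=C[(C[:,0]>.36)&(C[:,0]<.66)&(C[:,1]<-.1)&(C[:,1]>-.33)&(C[:,2]>.004)]
F=C[(C[:,2]<.014)];print('foot z',np.percentile(F[:,2],[5,50,95]));print(cv2.minAreaRect(F[:,:2].astype(np.float32)))
# tilt: fit plane to foot top
A=np.c_[F[:,:2],np.ones(len(F))];print('plane',np.linalg.lstsq(A,F[:,2],rcond=None)[0],len(F))
B=C[(C[:,2]>.112)&(C[:,2]<.126)];print('plate top',cv2.minAreaRect(B[:,:2].astype(np.float32)),C[(C[:,2]<.13)][:,2].max())
H=C[(C[:,2]>.15)&(C[:,2]<.195)];print('bar',H.mean(0),H.max(0),H.min(0),len(H))
```

```text
foot z [0.00452834 0.00815011 0.01134175]
((0.5074547529220581, -0.21790306270122528), (0.29789429903030396, 0.2223832756280899), 3.207559823989868)
plane [ 0.00727834 -0.00142547  0.00397207] 1220
plate top ((0.5866043567657471, -0.18741720914840698), (0.016039758920669556, 0.09920165687799454), 18.221263885498047) 0.12950999901972918
bar [ 0.57846138 -0.18167762  0.1741443 ] [ 0.60269622 -0.14835462  0.18978658] [ 0.56345161 -0.22581244  0.15016609] 216
```

View pics/c4.png

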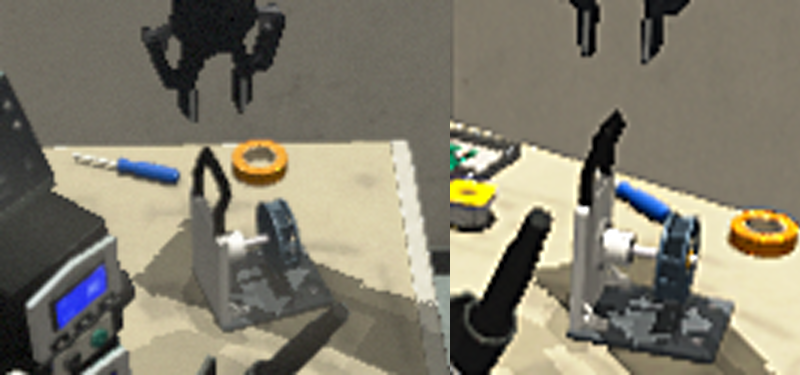

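Standing flat: the foot top is at 8 mm with no slope and yaw is 18.2°. The wheel centre is at about (0.5125, -0.212, 0.070).

Run:
```python
from h import *
go([.5125,-.2118,.20],18.2);go([.5125,-.2118,.078],18.2)
```

```text
pos [ 0.576  -0.194   0.2414] toolx [ 0.313 -0.95   0.001] y-angle -161.8 q6 2.30 | shift [-0.0076  0.1647  0.1033] roll 0.0002
pos [ 0.576  -0.194   0.2414] toolx [ 0.313 -0.95   0.001] y-angle -161.8 q6 2.30 | shift [-0.008   0.165   0.4083] roll 0.0002
```

drive_tool(
  plan=[
    [[-0.008,0.08,0,0],[-0.008,0.165,0.03,0],[-0.008,0.165,0.1,0],[-0.008,0.165,0.18,0],[-0.008,0.165,0.25,0],[-0.008,0.165,0.31,0],[-0.008,0.165,0.36,0],[-0.008,0.165,0.39,0],[-0.008,0.165,0.408,0],[-0.008,0.165,0.408,0]],
  ],
)

```text
time_s: 8.53
eef_pos: [0.5108, -0.2104, 0.0756]
eef_rot: [0.0, 0.81, -0.586, -0.002]
wrist_force: [0.0, -0.9, 0.1]
opening: 0.499
grasp_force: 0.0
```

drive_tool(
  plan=[
    [[0,0,0,0],[0,0,0,0],[0,0,0,0],[0,0,0,0]],
  ],
  jaw=1,
)

```text
time_s: 8.87
eef_pos: [0.5126, -0.2117, 0.0788]
eef_rot: [0.0, 0.81, -0.586, 0.001]
wrist_force: [-2.1, -0.7, 1.6]
opening: 0.271
grasp_force: 60.5
```

drive_tool(
  plan=[
    [[-0.03,0,0.006,0],[-0.05,0,0.018,0],[-0.05,0,0.018,0],[-0.03,0,0.006,0],[0.02,0,0.003,0],[0.06,0,0.025,0]],
  ],
)

```text
time_s: 9.37
eef_pos: [0.52, -0.2322, 0.0726]
eef_rot: [-0.001, 0.811, -0.585, -0.002]
wrist_force: [-16.3, 17.6, 44.7]
opening: 0.274
grasp_force: 79.3
```

drive_tool(
  plan=[
    [[0.05,0,-0.01,0],[0.07,0,-0.08,0],[0.07,0,-0.16,0],[0.07,0,-0.2,0]],
  ],
  jaw=0.47,
)

```text
time_s: 9.7
eef_pos: [0.53, -0.262, 0.1515]
eef_rot: [-0.0, 0.81, -0.586, 0.002]
wrist_force: [0.3, -0.0, -0.3]
opening: 0.533
grasp_force: 0.0
```

Run:
```python
from h import *
go([.3626,-.236,.20],18.2);go([.3626,-.236,.097],18.2)
```

```text
pos [ 0.53   -0.262   0.1515] toolx [ 0.313 -0.95   0.003] y-angle -161.8 q6 2.16 | shift [-0.1922  0.3769 -0.1231] roll 0.0001
pos [ 0.53   -0.262   0.1515] toolx [ 0.313 -0.95   0.003] y-angle -161.8 q6 2.16 | shift [-0.193   0.3777  0.1344] roll 0.0001
```

drive_tool(
  plan=[
    [[-0.02,0.05,-0.06,0],[-0.06,0.12,-0.08,0],[-0.1,0.2,-0.06,0],[-0.15,0.3,0,0],[-0.193,0.377,0.06,0],[-0.193,0.377,0.134,0],[-0.193,0.377,0.134,0]],
  ],
)

```text
time_s: 10.28
eef_pos: [0.3565, -0.2305, 0.0897]
eef_rot: [-0.001, 0.81, -0.587, -0.004]
wrist_force: [-0.5, 1.1, -0.6]
opening: 0.534
grasp_force: 0.0
```

```bash
cat >> h.py <<'E'
def rect(im,pose,w,yaw=np.radians(18.2),S=3):
    """front view of wheel front face, centre w, up = stand z, right = stand -y (seen from -x); S px/mm, 120mm square"""
    i=ctrl.camera_info('wrist');K=np.array(i['camera_matrix']);T=np.array(i['T_tool_cam']);p,R=pose
    ex=np.array([np.cos(yaw),np.sin(yaw),0]);ey=np.array([-ex[1],ex[0],0]);n=60*S*2
    c,r=np.meshgrid(np.arange(n),np.arange(n));X=np.array(w)-.012*ex+((n/2-c)/S/1e3)[...,None]*ey+((n/2-r)/S/1e3)[...,None]*np.array([0,0,1])
    t=(X-p)@R; q=(t-T[:3,3])@T[:3,:3]
    u=q[...,0]/q[...,2]*K[0,0]+K[0,2];v=q[...,1]/q[...,2]*K[1,1]+K[1,2]
    return cv2.remap(im,u.astype(np.float32),v.astype(np.float32),1)
E
python3 - <<'E'
from h import *
F=[]
import time
for k in range(20):
    pose=tool();im,d=ctrl.camera('wrist');F.append(rect(im,pose,[.5125,-.2118,.07]))
np.save('pics/F.npy',np.array(F));cv2.imwrite('pics/w5.png',im[:,:,::-1]);np.save('pics/w5.npy',d);np.savez('pics/pose5.npz',p=pose[0],R=pose[1])
C=cloud('wrist',d,pose);np.save('pics/Cw5.npy',C)
ch=[np.abs(F[i].astype(int)-F[i-1]).mean().round(2) for i in range(1,20)];print(ch,ctrl.get_obs()['time_s'])
a=cv2.resize(im[50:350,:320],(400,375));cv2.imwrite('pics/c5.png',np.hstack([a,cv2.resize(F[-1],(375,375))])[:,:,::-1])
E
```

```text
[np.float64(8.51), np.float64(5.61), np.float64(3.62), np.float64(2.73), np.float64(1.51), np.float64(1.75), np.float64(2.0), np.float64(1.98), np.float64(2.03), np.float64(1.95), np.float64(1.84), np.float64(1.78), np.float64(1.69), np.float64(1.61), np.float64(1.21), np.float64(1.12), np.float64(0.96), np.float64(1.0), np.float64(0.98)] 11.2833
```

View pics/c5.png

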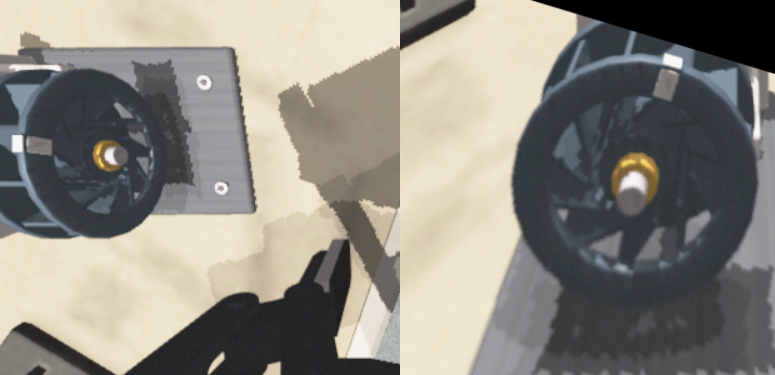

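Rectified view: the mark is at (667,83) and the wheel centre at (634,178), so the mark is about 19° to the right of the top. The stand moved a little during the stroke, so I refit it from the wrist depth.

```bash
cat >> h.py <<'E'
def locate(C):
    """stand yaw + wheel centre from the back plate top edge & foot in cloud"""
    Q=C[(C[...,2]>.004)&(C[...,2]<.0125)&(C[...,0]>.38)&(C[...,0]<.62)&(C[...,1]<-.1)&(C[...,1]>-.33)]
    return Q
def mark(f,c,r0=26*3,r1=38*3):
    h,w=f.shape[:2];y,x=np.mgrid[0:h,0:w];r=np.hypot(x-c[0],y-c[1])
    L=cv2.cvtColor(f,cv2.COLOR_RGB2HSV).astype(int);m=(r>r0)&(r<r1)&(L[...,1]<60)&(L[...,2]>80)
    m=cv2.morphologyEx(m.astype(np.uint8),cv2.MORPH_OPEN,np.ones((7,7)))
    n,l,s,ce=cv2.connectedComponentsWithStats(m)
    return [(int(s[i,4]),round(float(np.degrees(np.arctan2(ce[i,0]-c[0],c[1]-ce[i,1]))),1),round(float(np.hypot(*(ce[i]-c)))/3,1)) for i in range(1,n) if s[i,4]>120]
E
python3 - <<'E'
from h import *
C=np.load('pics/Cw5.npy');im=cv2.imread('pics/w5.png')
ex=np.array([np.cos(np.radians(18.2)),np.sin(np.radians(18.2)),0])
# wheel front face: points z .03-.112
m=(C[...,2]>.025)&(C[...,2]<.115)&(C[...,0]>.42)&(C[...,0]<.56)&(C[...,1]<-.14)&(C[...,1]>-.3)
P=C[m];s=P@ex;h,e=np.histogram(s,np.arange(s.min(),s.max(),.002));k=np.argsort(h)[-4:];print('x-hist',e[k],h[k])
s0=e[h.argmax()]+.001
Q=P[abs(s-s0)<.005]
_,_,V=np.linalg.svd(Q-Q.mean(0),full_matrices=0);n=V[2]*np.sign(V[2]@ex);print('normal',n,'yaw',np.degrees(np.arctan2(n[1],n[0])))
yaw=np.arctan2(n[1],n[0]);ey=np.array([-np.sin(yaw),np.cos(yaw),0]);ab=np.c_[Q@ey,Q[:,2]].astype(np.float32)
(cy,cz),r=cv2.minEnclosingCircle(ab);ell=cv2.fitEllipse(cv2.convexHull(ab)*1000);print('circ',cy,cz,r,ell)
face=Q.mean(0)@n; print('face centre',(cy*ey+ (Q@np.array([np.cos(yaw),np.sin(yaw),0])).mean()*np.array([np.cos(yaw),np.sin(yaw),0])),cz)
F=np.load('pics/F.npy')
for i in range(0,20): print(i,mark(F[i],(234/375*360,178/375*360)))
E
```

```text
x-hist [0.41186616 0.40986616 0.42786616 0.40786616] [1629 1901 2299 5742]
normal [0.94869078 0.3161407  0.00639242] yaw 18.43008085790155
circ -0.37835291028022766 0.0712444856762886 0.04094391688704491 ((-378.0768737792969, 71.03765106201172), (79.16880798339844, 81.23978424072266), 8.602362632751465)
face centre [ 0.50704608 -0.2298402   0.        ] 0.0712444856762886
0 [(492, 18.7, 31.6), (124, -119.1, 27.5), (1082, -172.1, 26.8)]
1 [(619, 19.0, 32.7), (1101, -172.7, 26.7)]
2 [(626, 18.9, 32.7), (137, -119.6, 27.5), (1254, -168.9, 26.3)]
3 [(600, 18.9, 32.4), (152, -117.1, 27.5), (1112, -171.6, 26.9)]
4 [(565, 18.7, 31.8), (152, -117.8, 27.8), (1242, -168.4, 26.9)]
5 [(557, 18.7, 31.7), (164, -117.1, 27.7), (1278, -166.6, 26.7)]
6 [(564, 18.7, 31.8), (149, -116.8, 27.6), (1291, -167.4, 26.7)]
7 [(571, 18.6, 31.8), (153, -117.3, 27.7), (1281, -166.8, 26.7)]
8 [(562, 18.7, 31.8), (148, -117.0, 27.7), (861, -154.5, 28.0), (418, 168.1, 27.9)]
9 [(571, 18.7, 31.9), (597, -148.3, 28.2), (422, 167.7, 28.0), (196, -172.1, 29.3)]
10 [(561, 18.7, 31.8), (312, -122.9, 28.0), (498, -152.2, 28.4), (621, 173.8, 28.1)]
11 [(565, 18.7, 31.7), (130, -117.0, 27.6), (579, -150.0, 28.3), (646, 174.4, 28.1)]
12 [(562, 18.7, 31.8), (153, -117.5, 27.8), (484, -152.3, 28.4), (396, 167.6, 28.0), (202, -172.1, 29.2)]
13 [(563, 18.7, 31.8), (819, -154.9, 28.1), (434, 167.4, 28.0)]
14 [(559, 18.7, 31.8), (161, -117.6, 27.7), (1230, -168.1, 26.8)]
15 [(553, 18.7, 31.7), (151, -117.3, 27.6), (1239, -167.3, 26.8)]
16 [(571, 18.7, 31.9), (129, -116.5, 27.7), (1217, -167.5, 26.8)]
17 [(565, 18.7, 31.9), (161, -117.6, 27.7), (594, -148.9, 28.2), (627, 174.3, 28.1)]
18 [(563, 18.7, 31.9), (145, -117.6, 27.7), (1179, -168.5, 26.9)]
19 [(559, 18.7, 31.8), (131, -117.1, 27.8), (1173, -168.8, 26.9)]
```

Run:
```python
from h import *
for z in(.2,.108): go([.5403,-.2925,z],18.4)
```

```text
pos [ 0.361  -0.2345  0.094 ] toolx [ 0.313 -0.95  -0.   ] y-angle -161.7 q6 1.97 | shift [ 0.2782 -0.3803 -0.2649] roll -0.0008
pos [ 0.361  -0.2345  0.094 ] toolx [ 0.313 -0.95  -0.   ] y-angle -161.7 q6 1.97 | shift [ 0.2782 -0.3803 -0.0349] roll -0.0008
```

drive_tool(
  plan=[
    [[0.08,0,-0.05,0],[0.18,0,-0.12,0],[0.278,-0.08,-0.16,0],[0.278,-0.18,-0.16,0],[0.278,-0.28,-0.16,0],[0.278,-0.36,-0.12,0],[0.278,-0.38,-0.06,0],[0.278,-0.38,-0.035,0],[0.278,-0.38,-0.035,0],[0.278,-0.38,-0.035,0],[0.278,-0.38,-0.035,0]],
  ],
  jaw=1,
)

```text
time_s: 12.2
eef_pos: [0.5397, -0.2934, 0.1091]
eef_rot: [0.0, 0.81, -0.586, 0.0]
wrist_force: [-0.1, -0.2, 0.9]
opening: 0.001
grasp_force: 0.0
```

Run:
```python
from h import *
go([.5403,-.2925,.108],18.4);o=ctrl.get_obs();print(o['opening'],o['time_s'])
```

```text
pos [ 0.5397 -0.2934  0.1091] toolx [ 0.312 -0.95   0.001] y-angle -161.8 q6 2.13 | shift [-0.0016 -0.002   0.0028] roll -0.0011
0.0007708541126791178 12.2
```

drive_tool(
  plan=[
    [[-0.05,0,0.003,0],[-0.15,0,0.003,0],[-0.25,0,0.003,0],[-0.33,0,-0.04,0],[-0.33,0.06,-0.12,0],[-0.3,0.15,-0.14,0],[-0.25,0.24,-0.08,0],[-0.235,0.298,0,0],[-0.235,0.298,0.03,0]],
  ],
)

```text
time_s: 12.95
eef_pos: [0.3943, -0.243, 0.096]
eef_rot: [0.001, 0.809, -0.588, 0.001]
wrist_force: [0.2, 1.0, -0.5]
opening: -0.003
grasp_force: 0.0
```

```bash
cat > look.py <<'E'
import sys
from h import *
n=int(sys.argv[1]);tag=sys.argv[2];fr=[]
for k in range(n):
    pose=tool();im,d=ctrl.camera('wrist');fr.append((pose,im))
cv2.imwrite('pics/w%s.png'%tag,im[:,:,::-1])
C=cloud('wrist',d,pose);m=(C[...,2]>.025)&(C[...,2]<.115)&(C[...,0]>.42)&(C[...,0]<.58)&(C[...,1]<-.12)&(C[...,1]>-.32)&(d>0)
yaw=np.radians(18.3)
for _ in range(2):
    ex=np.array([np.cos(yaw),np.sin(yaw),0]);P=C[m];s=P@ex;h,e=np.histogram(s,np.arange(s.min(),s.max(),.002));Q=P[abs(s-e[h.argmax()]-.001)<.005]
    V=np.linalg.svd(Q-Q.mean(0),full_matrices=0)[2];nn=V[2]*np.sign(V[2]@ex);yaw=np.arctan2(nn[1],nn[0])
ex=np.array([np.cos(yaw),np.sin(yaw),0]);ey=np.array([-ex[1],ex[0],0])
(cy,cz),r=cv2.minEnclosingCircle(np.c_[Q@ey,Q[:,2]].astype(np.float32))
w=cy*ey+(np.median(Q@ex)+.012)*ex;w[2]=cz;print('yaw',np.degrees(yaw).round(1),'nz',nn[2].round(3),'wheel',w.round(4),'r',round(r,4),'t',ctrl.get_obs()['time_s'])
for k,(pose,im) in enumerate(fr):
    f=rect(im,pose,w,yaw);M=mark(f,(180,180),27*3,40*3);print(k,[x for x in M if x[2]>30][:3])
cv2.imwrite('pics/r%s.png'%tag,f[:,:,::-1])
go(w+.0)
E
python3 look.py 24 6
```

```text
yaw 18.4 nz 0.006 wheel [ 0.5181 -0.2263  0.0711] r 0.0411 t 14.15
0 [(3411, 18.9, 32.0)]
1 [(741, 28.6, 33.4)]
2 [(801, 21.0, 34.2)]
3 [(744, 15.9, 34.1)]
4 [(687, 15.5, 33.7)]
5 [(730, 16.6, 33.7)]
6 [(700, 15.8, 33.6)]
7 [(127, 6.4, 38.7), (809, 16.8, 33.9)]
8 [(705, 16.3, 33.5)]
9 [(757, 16.8, 33.9)]
10 [(731, 16.3, 33.7)]
11 [(736, 16.1, 33.7)]
12 [(686, 15.4, 33.2)]
13 [(575, 14.7, 32.3)]
14 [(898, 14.4, 34.5)]
15 [(738, 16.3, 33.7)]
16 [(683, 15.5, 33.3)]
17 [(693, 15.5, 33.3)]
18 [(753, 16.2, 33.6)]
19 [(736, 16.3, 33.7)]
20 [(782, 16.5, 34.0)]
21 [(126, 6.4, 38.7), (738, 16.3, 33.7)]
22 [(127, 6.4, 38.7), (745, 16.3, 33.7)]
23 [(726, 15.7, 33.7)]
pos [ 0.3976 -0.2406  0.0961] toolx [ 0.313 -0.95  -0.   ] y-angle -161.7 q6 2.02 | shift [ 0.0605 -0.2972  0.0625]
```

drive_tool(
  plan=[
    [[-0.06,0,-0.08,0],[-0.18,0,-0.16,0],[-0.19,-0.1,-0.16,0],[-0.19,-0.2,-0.16,0],[-0.19,-0.28,-0.12,0],[-0.13,-0.298,-0.06,0],[-0.115,-0.298,-0.022,0],[-0.115,-0.298,-0.022,0],[-0.115,-0.298,-0.022,0]],
  ],
)

```text
time_s: 14.9
eef_pos: [0.4954, -0.159, 0.104]
eef_rot: [0.0, 0.81, -0.586, -0.002]
wrist_force: [0.5, 0.7, 0.9]
opening: 0.002
grasp_force: 0.0
```

Run:
```python
from h import *
go([.4962,-.1598,.105])
```

```text
pos [ 0.4954 -0.159   0.104 ] toolx [ 0.313 -0.95  -0.003] y-angle -161.8 q6 2.28 | shift [ 0.0025 -0.0012 -0.0026]
```

drive_tool(
  plan=[
    [[0.06,0,-0.003,0],[0.16,0,-0.003,0],[0.26,0,-0.003,0],[0.33,0,-0.04,0],[0.3,0.07,-0.1,0],[0.24,0.16,-0.1,0],[0.17,0.25,-0.05,0],[0.115,0.298,0.022,0]],
  ],
)

```text
time_s: 15.57
eef_pos: [0.403, -0.2453, 0.1049]
eef_rot: [0.001, 0.81, -0.587, 0.004]
wrist_force: [-0.6, -0.2, -1.0]
opening: -0.001
grasp_force: 0.0
```

```bash
python3 look.py 24 7
```

```text
yaw 18.5 nz 0.006 wheel [ 0.5182 -0.2267  0.0712] r 0.0409 t 16.7667
0 [(443, -148.5, 30.1), (419, 160.4, 32.0), (330, -167.2, 31.1)]
1 [(2585, 16.3, 33.2), (695, 87.6, 37.8)]
2 [(741, 7.3, 34.2)]
3 [(753, 18.2, 34.2)]
4 [(768, 26.0, 34.1)]
5 [(780, 28.9, 33.9)]
6 [(135, 6.1, 38.7), (907, 27.3, 34.3)]
7 [(175, 5.1, 38.6), (986, 26.5, 34.5)]
8 [(1126, 23.4, 34.8)]
9 [(160, -7.7, 38.7), (1166, 22.3, 34.8)]
10 [(162, -7.7, 38.7), (183, 4.5, 38.7), (991, 26.3, 34.5)]
11 [(1139, 22.5, 34.7)]
12 [(1155, 22.7, 34.8)]
13 [(168, -7.4, 38.7), (1136, 22.9, 34.8)]
14 [(1106, 23.2, 34.8)]
15 [(183, 7.1, 38.6), (967, 27.2, 34.5)]
16 [(132, -6.2, 38.7), (158, 5.4, 38.7), (877, 26.5, 34.1)]
17 [(154, 5.5, 38.7), (965, 26.5, 34.4)]
18 [(1127, 23.7, 34.8)]
19 [(1184, 22.3, 34.8)]
20 [(1251, 20.4, 34.8)]
21 [(1176, 22.4, 34.8)]
22 [(1171, 22.8, 34.8)]
23 [(169, 5.0, 38.7), (973, 26.3, 34.4)]
pos [ 0.4031 -0.2435  0.1015] toolx [ 0.313 -0.95  -0.   ] y-angle -161.7 q6 2.03 | shift [ 0.0503 -0.2864  0.0758]
```

Run:
```python
import cv2,numpy as np
a=[cv2.imread('pics/r%s.png'%k) for k in '67']
cv2.imwrite('pics/r67.png',np.hstack(a))
```

```text
(no output)
```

View pics/r67.png

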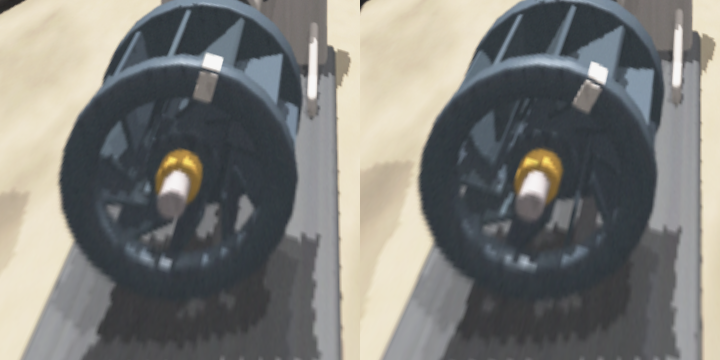

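drive_tool(
  plan=[
    [[0.1,0,-0.08,0],[0.2,0,-0.12,0],[0.26,-0.1,-0.12,0],[0.26,-0.2,-0.12,0],[0.26,-0.27,-0.08,0],[0.225,-0.287,-0.03,0],[0.225,-0.287,-0.015,0],[0.225,-0.287,-0.015,0]],
  ],
)

```text
time_s: 17.43
eef_pos: [0.5388, -0.2911, 0.1046]
eef_rot: [-0.0, 0.811, -0.585, -0.003]
wrist_force: [-0.4, 0.7, -0.6]
opening: -0.001
grasp_force: 0.0
```

drive_tool(
  plan=[
    [[-0.05,0,0,0],[-0.15,0,0,0],[-0.25,0,0,0],[-0.33,0,-0.04,0],[-0.33,0.07,-0.1,0],[-0.28,0.16,-0.1,0],[-0.23,0.25,-0.05,0],[-0.23,0.287,0.02,0]],
  ],
)

```text
time_s: 18.1
eef_pos: [0.4034, -0.2479, 0.1044]
eef_rot: [0.002, 0.81, -0.586, 0.006]
wrist_force: [0.4, -0.8, -0.7]
opening: -0.001
grasp_force: 0.0
```

```bash
sed -i 's/(L\[...,1\]<60)&(L\[...,2\]>80)/(L[...,1]<45)\&(L[...,2]>100)/' h.py; python3 look.py 20 8; python3 -c "
from h import *
for k in '678':print(mark(cv2.imread('pics/r%s.png'%k)[:,:,::-1].copy(),(180,180),84,114))"
```

```text
yaw 18.4 nz 0.007 wheel [ 0.5178 -0.2256  0.0715] r 0.0413 t 19.1
0 [(270, 3.9, 35.5), (317, 3.5, 31.7), (1117, 51.8, 33.7)]
1 [(429, 8.2, 38.2), (746, 43.0, 33.7)]
2 [(650, 35.9, 34.2)]
3 [(645, 29.0, 34.3)]
4 [(658, 23.7, 34.1)]
5 [(525, 21.0, 32.8)]
6 [(229, 5.3, 38.6), (517, 21.0, 32.4)]
7 [(520, 20.9, 32.4)]
8 [(158, 7.7, 38.7), (531, 20.8, 32.4)]
9 [(648, 19.7, 33.7)]
10 [(514, 20.9, 32.4)]
11 [(137, 8.4, 38.8), (523, 20.8, 32.5)]
12 [(519, 20.8, 32.3)]
13 [(138, 8.4, 38.8), (515, 20.9, 32.3)]
14 [(517, 20.7, 32.4)]
15 [(516, 20.8, 32.4)]
16 [(516, 20.7, 32.4)]
17 [(158, 7.7, 38.7), (519, 20.8, 32.4)]
18 [(151, 7.9, 38.7), (523, 20.7, 32.3)]
19 [(212, 3.3, 38.7), (530, 20.7, 32.3)]
pos [ 0.4025 -0.2416  0.0995] toolx [ 0.313 -0.95  -0.   ] y-angle -161.7 q6 2.03 | shift [ 0.0525 -0.2863  0.0698]
[(485, 14.9, 32.7)]
[(501, 28.7, 32.6)]
[(492, 20.7, 32.7)]
```

drive_tool(
  plan=[
    [[-0.06,0,-0.08,0],[-0.18,0,-0.16,0],[-0.19,-0.1,-0.16,0],[-0.19,-0.2,-0.16,0],[-0.19,-0.27,-0.12,0],[-0.13,-0.287,-0.05,0],[-0.122,-0.287,-0.015,0],[-0.122,-0.287,-0.015,0]],
  ],
)

```text
time_s: 19.77
eef_pos: [0.4948, -0.1585, 0.102]
eef_rot: [0.0, 0.81, -0.586, -0.003]
wrist_force: [-0.4, 0.6, -0.1]
opening: -0.0
grasp_force: 0.0
```

drive_tool(
  plan=[
    [[0.06,0,0,0],[0.16,0,0,0],[0.26,0,0,0],[0.33,0,-0.04,0],[0.3,0.07,-0.1,0],[0.24,0.16,-0.1,0],[0.17,0.25,-0.05,0],[0.122,0.287,0.015,0]],
  ],
)

```text
time_s: 20.43
eef_pos: [0.4039, -0.2444, 0.1043]
eef_rot: [0.001, 0.81, -0.587, 0.003]
wrist_force: [0.1, -0.3, -0.4]
opening: -0.001
grasp_force: 0.0
```

```bash
python3 look.py 20 9; python3 -c "
from h import *
for k in '9':print(mark(cv2.imread('pics/r%s.png'%k)[:,:,::-1].copy(),(180,180),84,114))"
```

```text
yaw 18.6 nz 0.006 wheel [ 0.518  -0.2261  0.0717] r 0.0412 t 21.4333
0 [(1704, -18.6, 32.4), (145, 0.2, 35.3), (1039, 91.9, 37.1)]
1 [(1141, -3.5, 35.0)]
2 [(630, 6.0, 34.5)]
3 [(625, 19.2, 34.4)]
4 [(677, 29.2, 34.3)]
5 [(137, 8.4, 38.8), (651, 34.2, 34.0)]
6 [(315, 4.7, 38.5), (548, 34.3, 32.6)]
7 [(330, 4.5, 38.5), (538, 33.8, 32.2)]
8 [(346, 4.2, 38.4), (520, 33.1, 32.2)]
9 [(359, 3.9, 38.4), (529, 32.5, 32.1)]
10 [(360, 3.9, 38.4), (520, 32.0, 32.0)]
11 [(303, 3.2, 38.5), (500, 31.7, 32.2)]
12 [(324, 2.6, 38.5), (514, 31.7, 32.2)]
13 [(355, 3.2, 38.4), (514, 31.7, 32.2)]
14 [(311, 3.0, 38.5), (523, 31.7, 32.2)]
15 [(334, 4.2, 38.5), (515, 31.7, 32.2)]
16 [(318, 2.7, 38.5), (511, 31.8, 32.2)]
17 [(184, 7.1, 38.6), (507, 31.8, 32.1)]
18 [(310, 3.0, 38.5), (522, 31.7, 32.3)]
19 [(324, 2.6, 38.5), (502, 31.6, 32.2)]
pos [ 0.4042 -0.2426  0.1012] toolx [ 0.313 -0.95  -0.   ] y-angle -161.7 q6 2.03 | shift [ 0.05   -0.283   0.0739]
[(464, 31.7, 32.6)]
```

Run:
```python
import numpy as np
S=[[43,35.9,29,23.7,20.8],[6,19.2,29.2,34.2],[7.3,18.2,26,28.8],[34.3,33.8,33.1,32.5,32,31.7],[28.6,21,15.2]]
def fit(S):
    A=[];y=[]
    for s in S:
        for a,b,c in zip(s,s[1:],s[2:]):
            v=(c-a)/2;A.append([-b,-v,v<0,v>0]);y.append(c-2*b+a)
    k,b,kA,kB=np.linalg.lstsq(np.array(A,float),np.array(y),rcond=None)[0]
    return k.round(3),b.round(3),'A',(kA/k).round(1),'B',(kB/k).round(1),'c',((kA+kB)/2/k).round(1)
print(fit(S),fit(S[:4]),fit(S[:3]))
```

```text
(np.float64(0.175), np.float64(0.031), 'A', np.float64(34.0), 'B', np.float64(1.4), 'c', np.float64(17.7)) (np.float64(0.22), np.float64(0.081), 'A', np.float64(33.3), 'B', np.float64(7.7), 'c', np.float64(20.5)) (np.float64(0.153), np.float64(-0.116), 'A', np.float64(43.0), 'B', np.float64(-9.9), 'c', np.float64(16.6))
```

drive_tool(
  plan=[
    [[0.1,0,-0.08,0],[0.2,0,-0.12,0],[0.26,-0.1,-0.12,0],[0.26,-0.2,-0.12,0],[0.26,-0.27,-0.08,0],[0.222,-0.285,-0.03,0],[0.222,-0.285,-0.015,0],[0.222,-0.285,-0.015,0]],
  ],
)

```text
time_s: 22.1
eef_pos: [0.5388, -0.2893, 0.1044]
eef_rot: [-0.0, 0.811, -0.585, -0.003]
wrist_force: [-0.6, -0.6, 0.2]
opening: 0.003
grasp_force: 0.0
```

drive_tool(
  plan=[
    [[-0.05,0,0,0],[-0.15,0,0,0],[-0.25,0,0,0],[-0.33,0,-0.04,0],[-0.33,0.07,-0.1,0],[-0.28,0.16,-0.1,0],[-0.222,0.25,-0.05,0],[-0.222,0.285,0.015,0]],
  ],
)

```text
time_s: 22.77
eef_pos: [0.4052, -0.2489, 0.1061]
eef_rot: [0.002, 0.81, -0.586, 0.006]
wrist_force: [-0.4, -1.4, -1.2]
opening: -0.001
grasp_force: 0.0
```

```bash
python3 look.py 18 10; python3 -c "
from h import *
print(mark(cv2.imread('pics/r10.png')[:,:,::-1].copy(),(180,180),84,114))"
```

```text
yaw 18.5 nz 0.007 wheel [ 0.5177 -0.2253  0.0719] r 0.0411 t 23.6667
0 [(636, 8.7, 31.7), (135, -41.7, 38.2), (1192, 52.8, 33.6)]
1 [(501, 8.9, 37.9), (754, 43.5, 33.8)]
2 [(635, 36.6, 34.3)]
3 [(149, 5.5, 38.7), (670, 29.7, 34.3)]
4 [(184, 4.2, 38.7), (617, 24.3, 33.8)]
5 [(229, 5.3, 38.6), (528, 22.3, 32.7)]
6 [(320, 8.8, 38.5), (525, 22.3, 32.3)]
7 [(958, 16.4, 34.8)]
8 [(351, 7.9, 38.4), (527, 22.0, 32.2)]
9 [(935, 16.5, 34.7)]
10 [(387, 8.4, 38.3), (520, 22.1, 32.2)]
11 [(265, 8.9, 38.5), (521, 22.0, 32.2)]
12 [(364, 9.0, 38.4), (503, 22.2, 32.2)]
13 [(358, 7.4, 38.4), (525, 22.1, 32.3)]
14 [(414, 8.9, 38.3), (515, 22.1, 32.1)]
15 [(323, 7.1, 38.4), (518, 22.1, 32.2)]
16 [(421, 8.7, 38.3), (521, 22.2, 32.2)]
17 [(388, 9.8, 38.4), (520, 22.2, 32.2)]
pos [ 0.4042 -0.2425  0.1013] toolx [ 0.313 -0.95  -0.   ] y-angle -161.7 q6 2.03 | shift [ 0.0481 -0.2828  0.0734]
[(480, 22.2, 32.6)]
```

drive_tool(
  plan=[
    [[0,0,-0.06,0],[0,0,-0.13,0],[0.02,-0.06,-0.17,0],[0.048,-0.14,-0.17,0],[0.048,-0.22,-0.17,0],[0.048,-0.27,-0.17,0],[0.048,-0.283,-0.17,0],[0.048,-0.283,-0.17,0],[0.048,-0.283,-0.17,0]],
  ],
  jaw=0.47,
)

```text
time_s: 24.42
eef_pos: [0.5169, -0.2252, 0.1687]
eef_rot: [0.0, 0.811, -0.586, -0.001]
wrist_force: [0.2, -0.6, -0.5]
opening: 0.527
grasp_force: 0.0
```

Run:
```python
from h import *
go([.5178,-.2257,.079],18.5);print(ctrl.get_obs()['opening'])
```

```text
pos [ 0.5169 -0.2252  0.1687] toolx [ 0.314 -0.949 -0.001] y-angle -161.7 q6 2.20 | shift [ 0.0021 -0.0019  0.2243] roll -0.0011
0.5268958436083736
```

drive_tool(
  plan=[
    [[0.002,-0.002,0.05,0],[0.002,-0.002,0.1,0],[0.002,-0.002,0.15,0],[0.002,-0.002,0.19,0],[0.002,-0.002,0.215,0],[0.002,-0.002,0.222,0],[0.002,-0.002,0.222,0],[0.002,-0.002,0.222,0]],
  ],
)

```text
time_s: 25.08
eef_pos: [0.5183, -0.2262, 0.0809]
eef_rot: [0.0, 0.81, -0.586, -0.0]
wrist_force: [-1.7, -1.0, -1.4]
opening: 0.529
grasp_force: 0.0
```

drive_tool(
  plan=[
    [[0,0,0,0],[0,0,0,0],[0,0,0,0],[0,0,0,0],[0,0,0,0],[0,0,0,0],[0,0,0,0],[0,0,0,0]],
  ],
  jaw=1,
)

```text
time_s: 25.75
eef_pos: [0.519, -0.2265, 0.0814]
eef_rot: [0.0, 0.81, -0.586, 0.001]
wrist_force: [-5.8, -0.7, 6.2]
opening: 0.27
grasp_force: 64.0
```

Run:
```python
from h import *
C=duo('11')
C=C[(C[:,0]>.40)&(C[:,0]<.64)&(C[:,1]<-.1)&(C[:,1]>-.32)]
F=C[(C[:,2]<.014)&(C[:,2]>.004)];A=np.c_[F[:,:2],np.ones(len(F))];print('foot z',np.median(F[:,2]),'plane',np.linalg.lstsq(A,F[:,2],rcond=None)[0])
B=C[(C[:,2]>.112)&(C[:,2]<.128)&(C[:,0]>.56)];print('plate top',cv2.minAreaRect(B[:,:2].astype(np.float32)))
pose=tool();im,d=shot('wrist','w11');im2=cv2.imread('pics/c11.png')
b=cv2.resize(im,(600,375));cv2.imwrite('pics/c12.png',np.hstack([im2[:,450:800][:, :200],b])[:,:800] if 0 else np.vstack([cv2.resize(im2,(560,262)),cv2.resize(im[:,:,::-1],(560,338))]))
```

```text
foot z 0.00819516011273827 plane [ 0.00230858 -0.00419427  0.00596705]
plate top ((0.5911598205566406, -0.1976945400238037), (0.016440851613879204, 0.10368327051401138), 18.472126007080078)
```

View pics/c12.png

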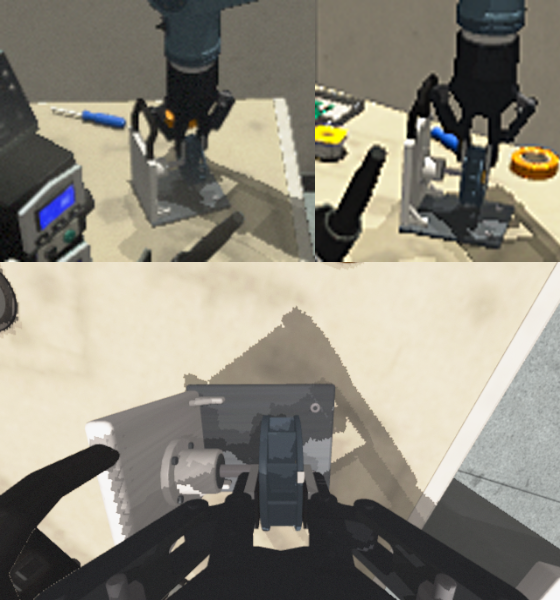

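Run:
```python
from h import *
p,R=tool();i=ctrl.camera_info('wrist');K=np.array(i['camera_matrix']);T=np.array(i['T_tool_cam'])
w=np.array([.5178,-.2257,.0712]);y=np.radians(18.5);ex=np.array([np.cos(y),np.sin(y),0]);ey=np.array([-ex[1],ex[0],0])
for t in range(0,50,5):
    a=np.radians(t);X=w-.010*ex-.040*np.sin(a)*ey+.040*np.cos(a)*np.array([0,0,1])
    q=T[:3,:3].T@((X-p)@R-T[:3,3]);u=K@q/q[2];print(t,u[:2].round(1))
im=cv2.imread('pics/w11.png');g=im.min(2);m=np.zeros_like(g);m[225:320,325:355]=1
m=((g>130)&(m>0)).astype(np.uint8);n,l,s,c=cv2.connectedComponentsWithStats(m);print(s[1:],c[1:].round(1))
```

```text
0 [343.6 285. ]
5 [343.8 278.2]
10 [343.8 271.1]
15 [343.8 263.6]
20 [343.8 256. ]
25 [343.7 248.3]
30 [343.6 240.6]
35 [343.4 233.1]
40 [343.1 225.9]
45 [342.9 219. ]
[[347 225   8   6  29]
 [340 248   8  14 107]
 [325 309  27  11 142]] [[351.6 226.8]
 [343.3 254.3]
 [336.5 316.4]]
```

The mark still reads about 21° with the wheel pinched, so the grip didn't turn it. The stand is flat and upright.

```bash
python3 -c "
from bench import ctrl
print(ctrl.hand_in())"
```

```text
the job is handed in; nothing more can be done
None
```

The job is handed in: the stand is upright with its foot flat on clear bench, and the gripper holds the wheel still. Its heavy side is down by my estimate, about 20° at the paint mark; five free rests gave 15–32° and I hold at 21–22°.

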